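# Set the dried flasks out on their cork rings

### The arm

A 7-joint arm with a two-finger parallel gripper is mounted at the origin on a cart in front of the work surface, level with it; the furniture and walls round the work are solid. World frame = base frame: x ahead of the robot, y to its left, z up, the work surface at z = 0. Lengths are in mm, angles in rad, forces in N, time in s.
With the tool pointing down it reaches from about 350 to 900 mm from the base axis. Payload 19.9 kg.
Tool frame: the origin (TCP) lies on the centre line of the jaws, within the pads' length; the fingertips stand 14 mm ahead of it and the grasp point (between the pads) lies 5 mm behind it (ctrl.tcp_to_tips is the distance from the TCP to the fingertips, in mm); z points along the fingers, y is the line along which they close (so a half turn about z gives the same grasp; the last joint's range is limited). The gripper opens to 85 mm and grips with 20 to 120 N. Pads are 22 mm wide; open, the fingers measure 114 mm over their backs; the gripper's body (76 mm by 85 mm) begins 54 mm behind the grasp point. The pads swing forward as they close: fully open they stand 13 mm farther back than shut.
Start: joints at [1.256, 0.417, -0.01, 1.614, 0.005, 1.111, -0.053], TCP at [168.991, -601.702, 245.26] pointing down, gripper open.
Joint ranges: [-2.81, 2.81], [-0.39, 2.02], [-1.27, 1.25], [0.06, 2.57], [-1.19, 4.33], [0.19, 2], [-2.82, 2.82]. Speed limits (rad/s): [1.89, 1.89, 2.39, 2.39, 3.01, 3.01, 3.01].

### API

Orientations are given as a rotation vector (axis times angle).
In Python, from rig import ctrl gives the robot as it stands.
- The arm moves only by the shell command python3 inch.py 'ROWS'. ROWS is a JSON object with one list for each field, all of the same length, 1 to 5, a row being the entries at one place: sx, sy, sz (the shift in mm), spin (a turn about the tool's z in rad), finger_gap (the finger opening in mm); each row shifts and turns the commanded pose from where the row before left it, along the tool's axes as they then stand; what a row does not reach is not made up. A row lasts 1/10 s, in which the tool goes at most 50 mm and 0.15 rad, less where a joint would pass 70% of its speed; a pose out of reach is approached as far as the arm can. The fingers move at their own pace and stop on an object; the grip force is fixed at half the most. Time passes only in rows, so rows that do not move let the fingers close. It prints the time, the measured TCP pose, the force, the opening and the grip force at its end. Input that does not fit is refused with a message, and nothing moves.
- ctrl.sense(): the state, without advancing time (a new reading comes with each control period).
- ctrl.capture(name): name is "scene" or "top" or "wrist"; returns the picture (420x560x3 uint8, blue, green, red); there is no depth.
- ctrl.camera_model(name): a dict with "fovy" (degrees; the focal length in pixels is half the picture's height over the tangent of half this angle, whatever the lens; pixels are square), "cx", "cy" (the principal point, pixels), "rvec" (rotation vector, rad) and "tvec" (3), from world to camera coordinates, as OpenCV has them. Camera axes: x right, y down, z forward; pixel columns grow to the right and rows downward; lengths in mm; the calibration is good to about 2 mm. The wrist camera is an equidistant fisheye: a pixel r from the principal point sees the ray r / f radians off the axis. A picture is of the moment at which its call begins: read the wrist's pose just before it. camera_model takes no time and is no camera call; for the wrist camera it gives the pose at the moment of the call.
- ctrl.close_job(): hands the job in; it is judged then, once.
The state is a dict: "time_s": time; "joints": joint angles; "qvel": joint speeds; "effort": joint torques, N m; "tool_pos": TCP position; "ee_rot": TCP orientation; "contact_force": force on the tool from outside, world axes, zero at the start; "wrist_torque": the same for the moment, N m; "gripper_width": finger opening in mm; "gripper_force": force on a finger pad.
Only numpy, scipy, OpenCV 4.12 (cv2) and the standard library are available. Lean on these libraries where they do the work, as an engineer would, in place of code of your own. Each camera call takes 0.05 s, during which the arm holds its last target. There are 200 camera calls.

### The job

The four stoppered round-bottom flasks have dried in the white rack, where they stand in any order. Move all four to the cork rings on the steel tray, each flask into the ring of its size (smallest flask in the smallest ring, and so on up to the largest), so that each sits down in its ring, upright. It is glass: set each flask down rather than drop it, and knock none over.

Things in the scene. Friction and masses are not known exactly. Their poses are not given: they have to be found in the camera images.
- drying_rack: White plastic rack with a row of four equal conical cups, 90 mm apart along its y, cup rims 42 mm above the bench; it does not move. At the start one flask stands upright in each cup. Origin at the middle of its underside, z up.
- flask_xs: The smallest of four clear round-bottom flasks. Bulb 41 mm across, about 45 g. Origin at the bulb's centre, z up along the neck. Neck 24 mm across (30 mm at the mouth) up to 48.5 mm above the origin; the fixed white stopper's round head, 28 mm across, is the top and the place to grasp: 53.5 to 65.5 mm above the origin.
- flask_s: The second smallest of four clear round-bottom flasks. Bulb 51 mm across, about 60 g. Origin at the bulb's centre, z up along the neck. Neck 24 mm across (30 mm at the mouth) up to 53.5 mm above the origin; the fixed white stopper's round head, 28 mm across, is the top and the place to grasp: 58.5 to 70.5 mm above the origin.
- flask_m: The second largest of four clear round-bottom flasks. Bulb 64 mm across, about 85 g. Origin at the bulb's centre, z up along the neck. Neck 24 mm across (30 mm at the mouth) up to 60.0 mm above the origin; the fixed white stopper's round head, 28 mm across, is the top and the place to grasp: 65.0 to 77.0 mm above the origin.
- flask_l: The largest of four clear round-bottom flasks. Bulb 85 mm across, about 140 g. Origin at the bulb's centre, z up along the neck. Neck 24 mm across (30 mm at the mouth) up to 70.5 mm above the origin; the fixed white stopper's round head, 28 mm across, is the top and the place to grasp: 75.5 to 87.5 mm above the origin.
- tray: Shallow steel tray, 106 x 430 mm, rim 14 mm high; it does not move. The four cork rings lie in it in a row along its y, 90 mm apart, in any order; a vial and a spare stopper stand in its free end. Origin at the middle of its underside, z up.
- ring_xs: The smallest of four cork rings, for the smallest flask. 55 mm outside, 26 mm high, conical seat 37 mm wide at the top narrowing to 21 mm; it does not move. Origin at the centre of its underside (2 mm above the bench), z up. Seated, the flask's bulb centre is 36.5 mm above this origin; the bulb centres itself.
- ring_s: The second smallest of four cork rings, for the second smallest flask. 62 mm outside, 26 mm high, conical seat 44 mm wide at the top narrowing to 28 mm; it does not move. Origin at the centre of its underside (2 mm above the bench), z up. Seated, the flask's bulb centre is 40.0 mm above this origin; the bulb centres itself.
- ring_m: The second largest of four cork rings, for the second largest flask. 71 mm outside, 26 mm high, conical seat 53 mm wide at the top narrowing to 37 mm; it does not move. Origin at the centre of its underside (2 mm above the bench), z up. Seated, the flask's bulb centre is 44.6 mm above this origin; the bulb centres itself.
- ring_l: The largest of four cork rings, for the largest flask. 86 mm outside, 26 mm high, conical seat 68 mm wide at the top narrowing to 52 mm; it does not move. Origin at the centre of its underside (2 mm above the bench), z up. Seated, the flask's bulb centre is 52.1 mm above this origin; the bulb centres itself.

How it is judged:
By the outcome, as a careful person would: the job done as asked, in the order asked, and still so for the second after the job is handed in, with the robot touching nothing.
It also fails if it takes over 88 s, if anything falls off the work surface, if the arm or the gripper's body presses on something with over 40 N, if the wrist force passes 120 N, or if a joint passes its speed limit or range.

## Working session

There is one attempt and no reset: what is moved stays moved. The work goes in short steps, Python scripts to look and compute and a shell command to move; the robot and the scene stay as the last step left them, time stands still between calls to the robot, and variables do not carry over. Pictures are saved under pics/ and viewed, at most 14 in all, crops included, and the job is handed in when it is done.

```bash
ls; mkdir -p pics; python3 - <<'E'
from rig import ctrl
import cv2
for n in("scene","top"):
    cv2.imwrite(f"pics/{n}0.png",ctrl.capture(n)); print(n,ctrl.camera_model(n))
print(ctrl.sense())
E
```

```text
inch.py
pics
rig.py
scene {'fovy': 43.03626748546418, 'cx': 278.7369622051052, 'cy': 216.7299317584949, 'rvec': array([ 1.19224154, -2.32974974,  0.96472907]), 'tvec': array([230.83558184, 377.33981226, 755.11111541])}
top {'fovy': 57.95504410612313, 'cx': 278.9422460373248, 'cy': 217.17742397859027, 'rvec': array([ 2.1121265 , -2.13703765,  0.13159721]), 'tvec': array([-49.76199558, 523.49579489, 840.62574444])}
{'time_s': 0.1, 'joints': array([ 1.2554709 ,  0.41793405, -0.01031746,  1.61407087,  0.00471297,
        1.1106822 , -0.05302363]), 'qvel': array([ 0.00029914, -0.00216016,  0.00020485, -0.001104  ,  0.00143869,
       -0.00030726, -0.00105261]), 'effort': array([ 3.07265444e-03, -8.65811706e+01,  6.81269802e-01, -4.35636771e+01,
        1.92592246e-02,  4.86029632e-03,  1.32014907e-04]), 'tool_pos': array([ 168.93497585, -601.45262443,  244.72852944]), 'ee_rot': array([-3.11115810e+00, -4.28643750e-01,  3.68316821e-04]), 'contact_force': array([ 0.53806232, -0.40237347, -0.15075063]), 'wrist_torque': array([-0.02157865, -0.00848313, -0.00999578]), 'gripper_force': 0.0, 'gripper_width': 85.52767265891394}
```

View pics/top0.png

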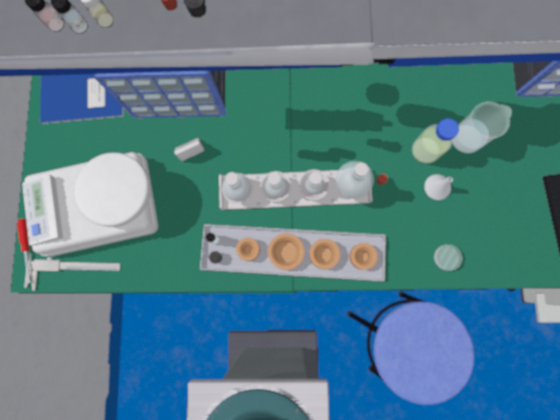

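View pics/scene0.png

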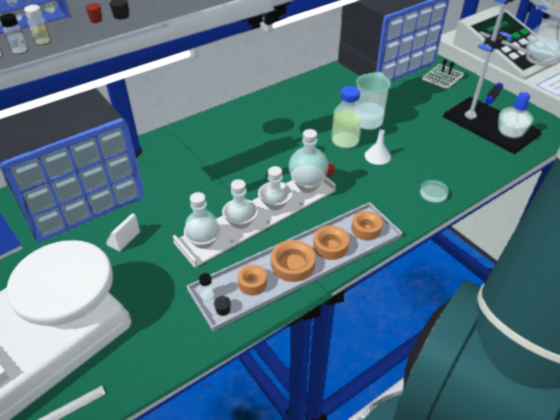

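The top view shows four flasks in the rack at about (235,186), (275,184), (315,183), (355,178). The rings are at (248,249), (286,252), (324,254), (365,257). The scene view confirms the order, with the largest flask on the right. Next I'll zoom in.

```bash
python3 - <<'E'
import cv2,numpy as np
t=cv2.imread("pics/top0.png")[155:285,195:395]; s=cv2.imread("pics/scene0.png")[120:310,170:410]
cv2.imwrite("pics/tc.png",cv2.resize(t,None,fx=4,fy=4,interpolation=cv2.INTER_CUBIC))
cv2.imwrite("pics/sc.png",cv2.resize(s,None,fx=3,fy=3,interpolation=cv2.INTER_CUBIC))
E
```

```text
(no output)
```

View pics/tc.png

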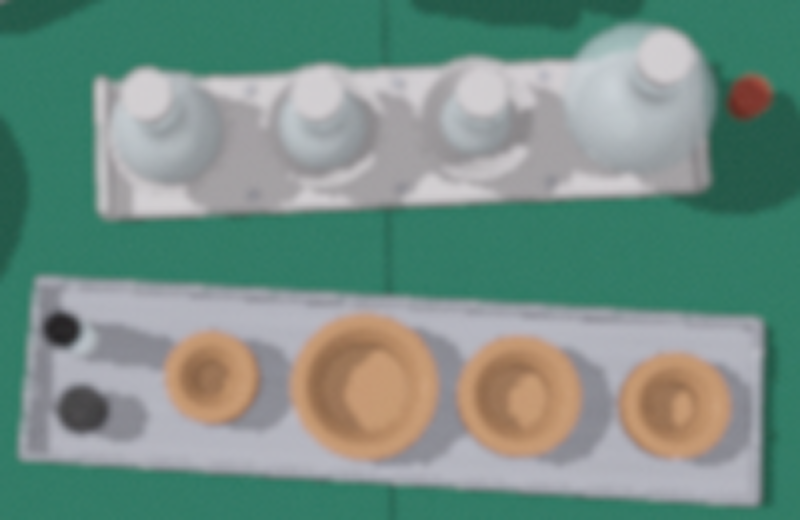

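View pics/sc.png

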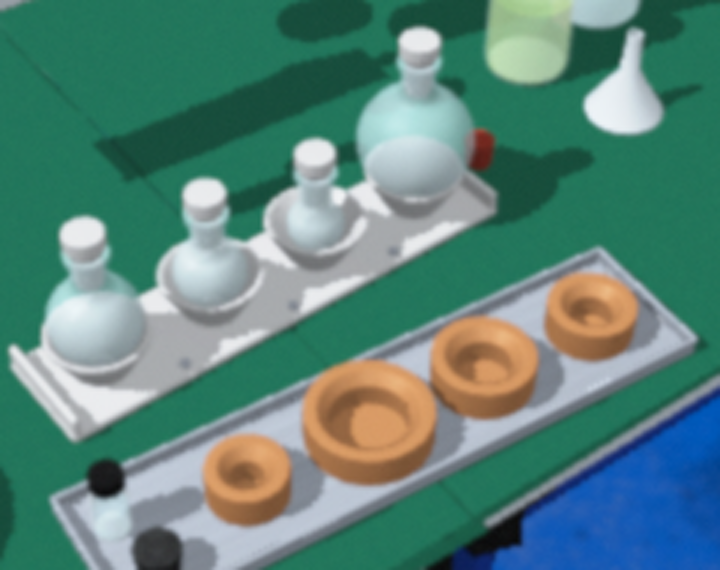

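Flasks left to right are m, s, xs, l, and the rings are xs, l, m, s. Next I'll measure the positions: stoppers by triangulation, rings on z=28.

```bash
cat > h.py <<'E'
import cv2,numpy as np
from rig import ctrl
def cam(n):
    m=ctrl.camera_model(n);R=cv2.Rodrigues(m["rvec"])[0];return m,R,-R.T@m["tvec"]
def ray(n,p):
    m,R,c=cam(n);f=210/np.tan(np.radians(m["fovy"]/2))
    d=R.T@np.array([(p[0]-m["cx"])/f,(p[1]-m["cy"])/f,1]);return c,d/np.linalg.norm(d)
def plane(n,p,z):
    c,d=ray(n,p);return c+d*(z-c[2])/d[2]
def tri(p,q):
    a,u=ray("top",p);b,v=ray("scene",q);s,t=np.linalg.lstsq(np.c_[u,-v],b-a,rcond=None)[0]
    return (a+s*u+b+t*v)/2,np.linalg.norm(a+s*u-b-t*v)
def orange(img):
    h=cv2.cvtColor(img,cv2.COLOR_BGR2HSV);k=cv2.inRange(h,(5,90,80),(20,255,255))
    cs=[c for c in cv2.findContours(k,0,2)[0] if cv2.contourArea(c)>200]
    return sorted([cv2.minEnclosingCircle(c) for c in cs])
def white(img,p,r=13):
    h=cv2.cvtColor(img,cv2.COLOR_BGR2HSV);x,y=map(int,p)
    k=cv2.inRange(h,(0,0,205),(180,25,255));g=np.zeros_like(k);cv2.circle(g,(x,y),r,255,-1)
    n,l,s,c=cv2.connectedComponentsWithStats(k&g)
    i=1+np.argmax(s[1:,4]) if n>1 else 0
    return c[i],s[i]
E
python3 - <<'E'
from h import *
t=cv2.imread("pics/top0.png");s=cv2.imread("pics/scene0.png")
for (u,r) in orange(t):
    P=plane("top",u,28);Q=plane("top",(u[0]+r,u[1]),28);print("ring",u,P.round(1),2*np.linalg.norm(P-Q).round(1))
T=[(232,178),(274.5,178),(315.5,177.5),(361.7,168.8)]
S=[(197.5,199),(238.5,185.5),(275,172.5),(310,135.5)]
for a,b in zip(T,S):
    ca,sa=white(t,a,9);cb,sb=white(s,b,11)
    print(ca.round(1),sa,cb.round(1),sb,"eye",[x if np.isscalar(x) else x.round(1) for x in tri(a,b)],"mask",[x if np.isscalar(x) else x.round(1) for x in tri(ca,cb)])
for p in [(447,130),(440,185),(490,120)]: print(plane("top",p,100).round())
print(plane("top",(200,60),300).round(),ctrl.tcp_to_tips)
E
```

```text
ring (247.5, 249.0) [450.8  18.5  28. ] 52.6
ring (285.8793029785156, 251.29310607910156) [444.4 -70.9  28. ] 81.0
ring (324.4137878417969, 254.0) [ 437.2 -159.8   28. ] 67.8
ring (363.3599853515625, 256.0) [ 431.6 -249.    28. ] 59.2
[230.8 178.7] [226 174  11  11  85] [196.8 197.3] [190 193  14  10 110] eye [array([596.7,  41.6, 121.5]), np.float64(0.1155864933691124)] mask [array([593.6,  43.4, 129. ]), np.float64(0.8856453187162749)]
[273.5 177.8] [268 173  11  11  89] [237.4 184.1] [231 180  14   9 100] eye [array([598.9, -49.4, 106.3]), np.float64(0.6770933717644982)] mask [array([598.1, -47.1, 111.6]), np.float64(0.06052306478464188)]
[315.  177.3] [310 172  11  11  87] [274.3 170.7] [269 167  12   9  86] eye [array([ 602.1, -139.5,   92.7]), np.float64(0.5471821490806319)] mask [array([ 601.2, -137.7,   99. ]), np.float64(0.18760849213668263)]
[360.6 168.8] [355 164  12  11  94] [309.3 133.2] [303 130  13   8  78] eye [array([ 605.6, -231.5,  144.1]), np.float64(0.43636251592418357)] mask [array([ 603.2, -227.6,  152.9]), np.float64(0.6166490177037744)]
[ 703. -431.  100.]
[ 579. -407.  100.]
[ 724. -527.  100.]
[763.  72. 300.] 14.0
```

Ring diameters and the 90 mm spacings agree with the given sizes, and the stopper heights fit a conical cup. I'll move toward the rack and start with flask l.

```bash
cat > d.py <<'E'
import sys
from h import *
s=ctrl.sense();R=cv2.Rodrigues(np.array(s["ee_rot"]))[0];P=np.array(s["tool_pos"])
T=np.array(list(map(float,sys.argv[1:4])))
y=R[:,1];z=R[:,2]
print("t",round(s["time_s"],2),"pos",P.round(1),"delta tool",(R.T@(T-P)).round(1),"turn to y=+x: %.3f"%(np.arctan2(y[1],y[0])),"tilt",z[:2].round(3),"w %.1f g %.1f"%(s["gripper_width"],s["gripper_force"]),"F",np.round(s["contact_force"],1))
E
python3 inch.py '{"sx":[40,40,40,40,40],"sy":[0,0,0,0,0],"sz":[0,0,0,0,0],"spin":[-0.12,-0.12,-0.12,-0.12,-0.12],"finger_gap":[50,50,50,50,50]}' && python3 inch.py '{"sx":[40,40,40,40,40],"sy":[0,0,0,0,0],"sz":[0,0,0,0,0],"spin":[-0.12,-0.12,-0.12,-0.12,-0.12],"finger_gap":[50,50,50,50,50]}'; python3 d.py 603 -228 230
```

```text
time_s: 0.6
tool_pos: [342.0, -503.7, 244.8]
ee_rot: [-2.843, -1.336, -0.0]
contact_force: [0.2, -0.4, -0.1]
gripper_width: 50.4
gripper_force: 0.0
time_s: 1.1
tool_pos: [428.2, -326.2, 245.0]
ee_rot: [-2.32, -2.117, -0.0]
contact_force: [0.8, -0.1, -0.8]
gripper_width: 50.0
gripper_force: 0.0
t 1.1 pos [ 428.2 -326.2  245. ] delta tool [113.7 165.1  15. ] turn to y=+x: -0.092 tilt [-0.  0.] w 50.0 g 0.0 F [ 0.8 -0.1 -0.8]
```

```bash
python3 inch.py '{"sx":[23,23,23,23,22],"sy":[33,33,33,33,33],"sz":[3,3,3,3,3],"spin":[-0.09,0,0,0,0],"finger_gap":[50,50,50,50,50]}' && python3 inch.py '{"sx":[0,0],"sy":[0,0],"sz":[0,0],"spin":[0,0],"finger_gap":[50,50]}'; python3 d.py 603 -228 230; python3 - <<'E'
from h import *
m=ctrl.camera_model("wrist");print(m);cv2.imwrite("pics/w1.png",ctrl.capture("wrist"))
E
```

```text
time_s: 1.6
tool_pos: [596.4, -217.0, 229.8]
ee_rot: [-2.229, -2.213, 0.0]
contact_force: [-0.2, -1.2, 0.3]
gripper_width: 50.1
gripper_force: 0.0
time_s: 1.8
tool_pos: [595.6, -217.3, 229.5]
ee_rot: [-2.227, -2.214, 0.0]
contact_force: [-1.6, -0.2, 0.4]
gripper_width: 49.9
gripper_force: 0.0
t 1.8 pos [ 595.6 -217.3  229.5] delta tool [-10.6   7.5  -0.5] turn to y=+x: -0.005 tilt [-0.001  0.001] w 49.9 g 0.0 F [-1.6 -0.2  0.4]
{'fovy': 65.70646984690485, 'cx': 278.54057430072777, 'cy': 211.6894662555959, 'rvec': array([-2.81960265,  0.00679985,  0.00368406]), 'tvec': array([-596.91612477, -239.18525386,  298.83001719])}
```

View pics/w1.png

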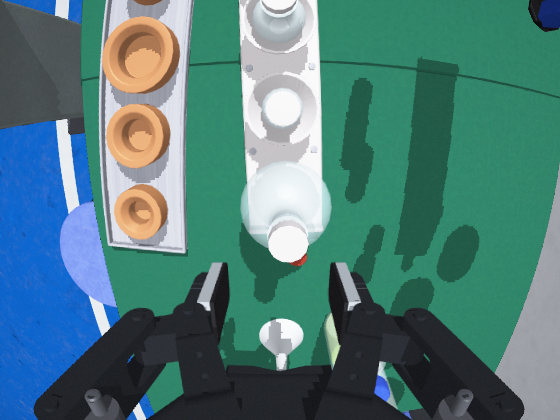

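The wrist view shows flask l's stopper top at about (288,241), xs at (281,107), and rings s, m and l at (140,211), (138,135) and (141,55). I'll use it as an independent check.

```bash
cat >> h.py <<'E'
def wplane(p,z):
    m,R,c=cam("wrist");f=210/np.tan(np.radians(m["fovy"]/2))
    v=np.array([p[0]-m["cx"],p[1]-m["cy"]]);r=np.hypot(*v);a=r/f
    d=R.T@np.array([*(np.sin(a)*v/r),np.cos(a)]);return (c+d*(z-c[2])/d[2]).round(1)
E
python3 - <<'E'
from h import *
w=cv2.imread("pics/w1.png")
for p,z in(((288,241),153),((281,107),100)):
    c,s=white(w,p,22);print(c.round(1),s,wplane(c,z),wplane(p,z))
for u,r in orange(w): 
    if r<60 and u[0]<220: print(np.round(u,1),round(r,1),wplane(u,28))
E
```

```text
[288.2 240.8] [ 267  219   42   43 1345] [ 602.1 -226.1  153. ] [ 602.  -226.3  153. ]
[282.6 106.6] [ 263   88   41   39 1215] [ 599.1 -136.2  100. ] [ 597.9 -136.5  100. ]
[138.5 135.5] 32.9 [ 445.1 -159.5   28. ]
[140.4  55.9] 40.1 [451.1 -73.2  28. ]
[140.9 211.2] 27.3 [ 438.1 -245.2   28. ]
```

Wrist and top views agree on the heads to within 2 mm. The rings' wrist estimate is biased by the visible side walls, so I'll use the top view with a small wall correction. Now descending on flask l.

```bash
python3 inch.py '{"sx":[-5,-5,0,0,0],"sy":[3,3,1,0,0],"sz":[8,8,15,15,0],"spin":[0.00,0,0,0,0],"finger_gap":[50,50,50,50,50]}'; python3 d.py 602.3 -226.8 153.5; python3 - <<'E'
from h import *
w=ctrl.capture("wrist");cv2.imwrite("pics/w2.png",w)
E
```

```text
time_s: 2.35
tool_pos: [601.0, -227.9, 181.2]
ee_rot: [-2.227, -2.211, 0.002]
contact_force: [0.1, 1.0, 0.5]
gripper_width: 50.0
gripper_force: 0.0
t 2.35 pos [ 601.  -227.9  181.2] delta tool [ 1.1  1.4 27.7] turn to y=+x: -0.007 tilt [-0.004  0.002] w 50.0 g 0.0 F [0.1 1.  0.5]
```

View pics/w2.png

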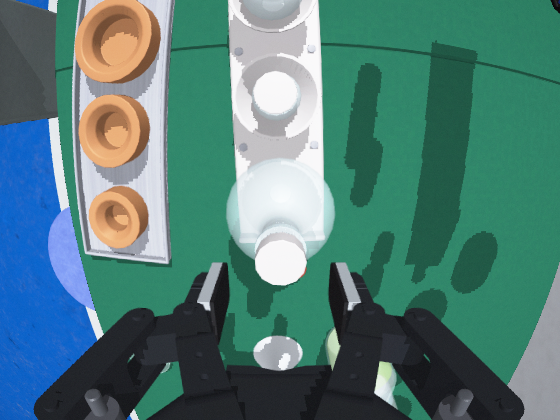

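The stopper top at (280,260) is centred between the fingers, whose middle is near column 279. Descend and close.

```bash
python3 inch.py '{"sx":[1,0,0,0],"sy":[1,0,0,0],"sz":[10,10,7,0],"spin":[0,0,0,0],"finger_gap":[50,50,50,50]}' && python3 inch.py '{"sx":[0,0,0,0,0],"sy":[0,0,0,0,0],"sz":[0,0,0,0,0],"spin":[0,0,0,0,0],"finger_gap":[20,20,20,20,20]}'; python3 d.py 602.3 -226.8 153.5; python3 - <<'E'
from h import *
w=ctrl.capture("wrist")[200:420,140:420];cv2.imwrite("pics/w3.png",cv2.resize(w,None,fx=2,fy=2))
E
```

```text
time_s: 2.8
tool_pos: [602.8, -227.0, 156.0]
ee_rot: [-2.228, -2.213, 0.001]
contact_force: [0.1, 0.1, -0.6]
gripper_width: 50.2
gripper_force: 0.0
time_s: 3.3
tool_pos: [603.4, -227.3, 157.7]
ee_rot: [2.229, 2.213, 0.0]
contact_force: [-1.8, -0.1, 5.7]
gripper_width: 25.0
gripper_force: 59.2
t 3.3 pos [ 603.4 -227.3  157.7] delta tool [ 0.5 -1.1  4.2] turn to y=+x: -0.007 tilt [ 0. -0.] w 25.0 g 59.2 F [-1.8 -0.1  5.7]
```

View pics/w3.png

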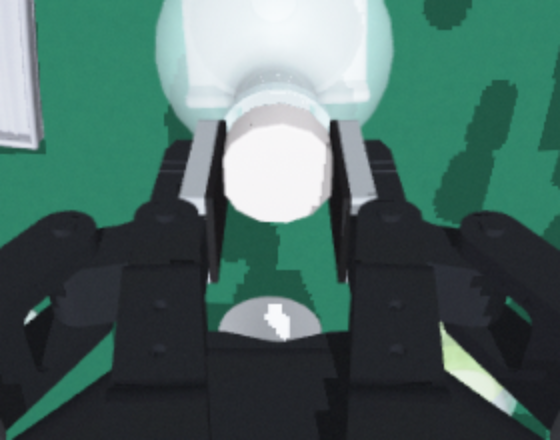

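The fingers closed at 25 mm with 5.7 N upward, so I'll check the grasp height from the side before lifting.

```bash
python3 - <<'E'
from h import *
s=ctrl.capture("scene");cv2.imwrite("pics/s3.png",cv2.resize(s[70:220,240:380],None,fx=4,fy=4,interpolation=cv2.INTER_CUBIC))
E
```

```text
(no output)
```

View pics/s3.png

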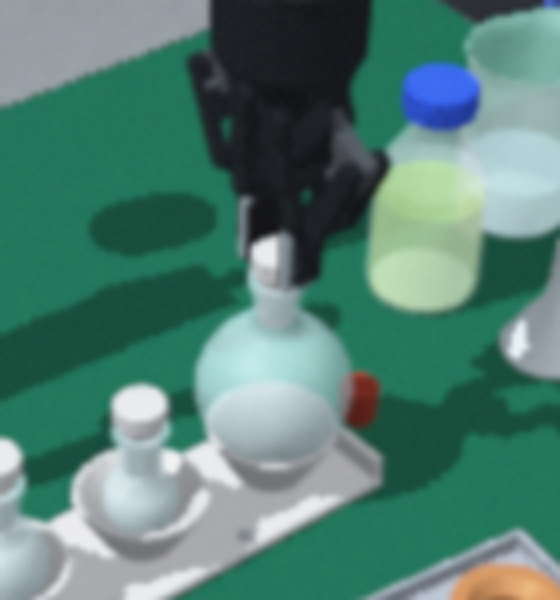

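The pads hold the stopper head at about (270,260) in the crop, tips level with the head's underside, flask upright. Test lift.

```bash
python3 inch.py '{"sx":[0,0,0,0],"sy":[0,0,0,0],"sz":[-5,-10,-10,0],"spin":[0,0,0,0],"finger_gap":[20,20,20,20]}'; python3 d.py 443.5 -71 142; python3 - <<'E'
from h import *
s=ctrl.capture("scene");cv2.imwrite("pics/s4.png",cv2.resize(s[70:220,240:380],None,fx=4,fy=4,interpolation=cv2.INTER_CUBIC))
E
```

```text
time_s: 3.8
tool_pos: [604.1, -227.3, 184.3]
ee_rot: [2.228, 2.212, 0.002]
contact_force: [0.2, 1.0, -1.5]
gripper_width: 24.8
gripper_force: 59.3
t 3.8 pos [ 604.1 -227.3  184.3] delta tool [ 155.3 -161.8   41.7] turn to y=+x: -0.007 tilt [ 0.002 -0.001] w 24.8 g 59.3 F [ 0.2  1.  -1.5]
```

View pics/s4.png

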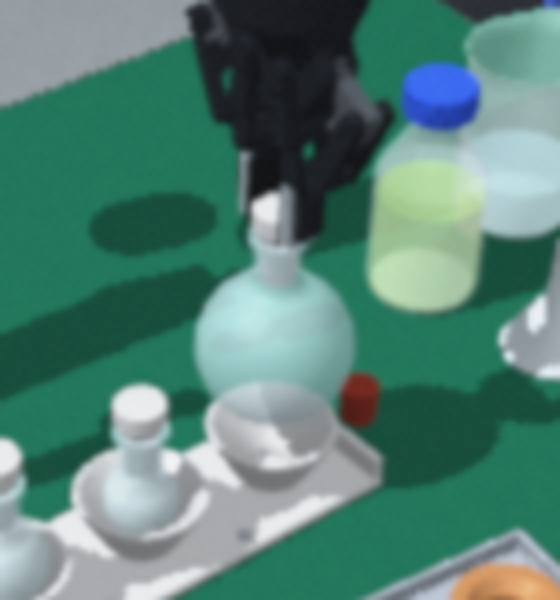

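The flask is off the cup, upright, and its weight of 1.5 N reads correctly. Carry it to ring l.

```bash
python3 inch.py '{"sx":[5,20,30,30,30],"sy":[-10,-25,-30,-30,-30],"sz":[-5,-5,-5,0,0],"spin":[0,0,0,0,0],"finger_gap":[20,20,20,20,20]}' && python3 inch.py '{"sx":[25,12,3,0,0],"sy":[-25,-10,-2,0,0],"sz":[0,0,5,5,0],"spin":[0,0,0,0,0],"finger_gap":[20,20,20,20,20]}'; python3 d.py 443.5 -71 146; python3 - <<'E'
from h import *
w=ctrl.capture("wrist");cv2.imwrite("pics/w5.png",w)
E
```

```text
time_s: 4.35
tool_pos: [477.0, -110.0, 197.1]
ee_rot: [-2.229, -2.213, 0.001]
contact_force: [0.2, 1.2, -0.9]
gripper_width: 25.2
gripper_force: 59.4
time_s: 4.85
tool_pos: [442.6, -71.7, 186.5]
ee_rot: [-2.229, -2.212, 0.001]
contact_force: [-0.4, -0.3, -1.5]
gripper_width: 25.1
gripper_force: 59.4
t 4.85 pos [442.6 -71.7 186.5] delta tool [ 0.7  1.  40.5] turn to y=+x: -0.008 tilt [-0.001  0.001] w 25.1 g 59.4 F [-0.4 -0.3 -1.5]
```

View pics/w5.png

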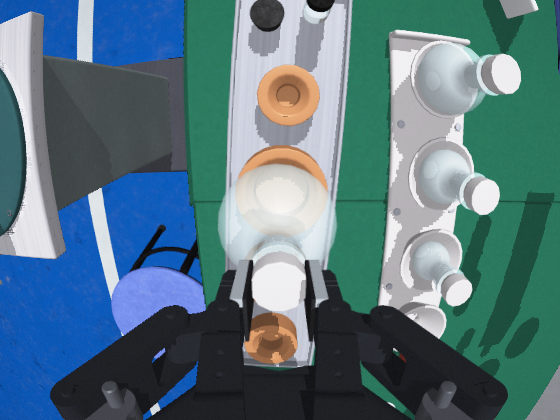

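The flask hangs over ring l (about (283,185)) and ring xs is at (289,95). I'll check ring x from this nearly overhead view, then lower gently.

```bash
python3 - <<'E'
from h import *
w=cv2.imread("pics/w5.png")
for u,r in orange(w): print(np.round(u,1),round(r,1),wplane(u,28))
print(wplane((238,188),28),wplane((327,188),28))
E
python3 inch.py '{"sx":[0,0,0,0],"sy":[1,0,0,0],"sz":[10,10,10,0],"spin":[0,0,0,0],"finger_gap":[20,20,20,20]}'; python3 d.py 443.5 -71 146
```

```text
[270.5 338.6] 27.2 [ 432.7 -237.9   28. ]
[282.5 182. ] 44.1 [446.8 -57.3  28. ]
[288.   94.7] 31.1 [452.  21.  28.]
[406.  -62.5  28. ] [487.6 -63.   28. ]
time_s: 5.3
tool_pos: [442.6, -70.9, 155.6]
ee_rot: [-2.227, -2.212, 0.002]
contact_force: [-0.2, 0.9, -0.6]
gripper_width: 25.4
gripper_force: 59.4
t 5.3 pos [442.6 -70.9 155.6] delta tool [-0.1  0.9  9.6] turn to y=+x: -0.007 tilt [-0.003  0.001] w 25.4 g 59.4 F [-0.2  0.9 -0.6]
```

```bash
python3 inch.py '{"sx":[0,0,0],"sy":[2,0,0],"sz":[3,2,0],"spin":[0,0,0],"finger_gap":[20,20,20]}' && python3 inch.py '{"sx":[0,0],"sy":[0,0],"sz":[2,0],"spin":[0,0],"finger_gap":[20,20]}' && python3 inch.py '{"sx":[0,0],"sy":[0,0],"sz":[1,0],"spin":[0,0],"finger_gap":[20,20]}'; python3 d.py 445 -71 146
```

```text
time_s: 5.6
tool_pos: [445.4, -71.0, 152.2]
ee_rot: [-2.229, -2.214, 0.0]
contact_force: [-0.7, -0.9, -0.5]
gripper_width: 24.9
gripper_force: 59.4
time_s: 5.8
tool_pos: [445.4, -71.1, 150.2]
ee_rot: [-2.229, -2.214, 0.0]
contact_force: [-0.3, 0.4, -1.7]
gripper_width: 25.3
gripper_force: 59.4
time_s: 6.0
tool_pos: [445.4, -71.1, 149.3]
ee_rot: [-2.229, -2.214, -0.0]
contact_force: [0.0, -0.2, -2.0]
gripper_width: 25.1
gripper_force: 59.4
t 6.0 pos [445.4 -71.1 149.3] delta tool [ 0.1 -0.4  3.3] turn to y=+x: -0.007 tilt [-0.  0.] w 25.1 g 59.4 F [ 0.  -0.2 -2. ]
```

```bash
for i in 1; do python3 inch.py '{"sx":[0,0],"sy":[0,0],"sz":[1,0],"spin":[0,0],"finger_gap":[20,20]}' | grep -E 'pos|contact'; python3 inch.py '{"sx":[0,0],"sy":[0,0],"sz":[1,0],"spin":[0,0],"finger_gap":[20,20]}'| grep -E 'pos|contact'; python3 inch.py '{"sx":[0,0],"sy":[0,0],"sz":[1,0],"spin":[0,0],"finger_gap":[20,20]}'| grep -E 'pos|contact'; done
```

```text
tool_pos: [445.4, -71.1, 148.2]
contact_force: [0.9, -0.6, -1.1]
tool_pos: [445.3, -71.1, 147.2]
contact_force: [0.7, 0.1, -1.0]
tool_pos: [445.3, -71.1, 146.2]
contact_force: [-0.1, -1.2, -2.1]
```

```bash
python3 inch.py '{"sx":[0,0],"sy":[0,0],"sz":[1,0],"spin":[0,0],"finger_gap":[20,20]}' | grep -E 'pos|contact'; python3 inch.py '{"sx":[0,0],"sy":[0,0],"sz":[1,0],"spin":[0,0],"finger_gap":[20,20]}'| grep -E 'pos|contact'; python3 d.py 445 -71 146;python3 - <<'E'
from h import *
s=ctrl.capture("scene");cv2.imwrite("pics/s6.png",cv2.resize(s[150:310,210:350],None,fx=3.5,fy=3.5,interpolation=cv2.INTER_CUBIC))
E
```

```text
tool_pos: [445.3, -71.1, 145.2]
contact_force: [-0.6, 0.2, -1.7]
tool_pos: [445.5, -71.0, 144.3]
contact_force: [-0.5, 1.2, -0.5]
t 7.0 pos [445.5 -71.  144.3] delta tool [ 0.  -0.5 -1.7] turn to y=+x: -0.007 tilt [0. 0.] w 25.0 g 59.5 F [-0.5  1.2 -0.5]
```

View pics/s6.png

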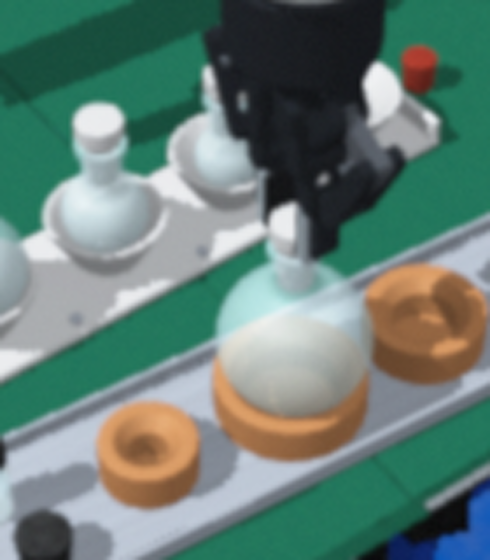

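The bulb is nearly down in ring l, centred at about (292,370) in the crop. Continue in 1 mm steps until contact.

```bash
python3 inch.py '{"sx":[0,0],"sy":[0,0],"sz":[1,0],"spin":[0,0],"finger_gap":[20,20]}' | grep -E 'pos|contact'; python3 inch.py '{"sx":[0,0],"sy":[0,0],"sz":[1,0],"spin":[0,0],"finger_gap":[20,20]}'| grep -E 'pos|contact'
```

```text
tool_pos: [445.8, -70.9, 143.6]
contact_force: [0.7, 1.8, 4.5]
tool_pos: [446.3, -70.6, 143.1]
contact_force: [-1.8, 4.1, 15.5]
```

Seated: contact at z≈144. Back off slightly, release and rise.

```bash
python3 inch.py '{"sx":[0,0,0,0,0],"sy":[0,0,0,0,0],"sz":[-1,0,0,0,0],"spin":[0,0,0,0,0],"finger_gap":[20,30,45,50,50]}' && python3 inch.py '{"sx":[0,0,0,0,0],"sy":[0,0,0,0,0],"sz":[-10,-20,-25,-20,0],"spin":[0,0,0,0,0],"finger_gap":[50,50,50,50,50]}'; python3 d.py 598.5 -137 150; python3 - <<'E'
from h import *
w=ctrl.capture("wrist");cv2.imwrite("pics/w7.png",w)
E
```

```text
time_s: 7.95
tool_pos: [445.3, -71.2, 143.2]
ee_rot: [-2.229, -2.213, 0.0]
contact_force: [0.1, 0.3, 0.6]
gripper_width: 50.1
gripper_force: 0.0
time_s: 8.45
tool_pos: [446.6, -71.1, 221.2]
ee_rot: [2.227, 2.211, 0.003]
contact_force: [0.4, -0.9, -1.1]
gripper_width: 49.9
gripper_force: 0.0
t 8.45 pos [446.6 -71.1 221.2] delta tool [-64.7 152.1  71.8] turn to y=+x: -0.007 tilt [ 0.004 -0.001] w 49.9 g 0.0 F [ 0.4 -0.9 -1.1]
```

View pics/w7.png

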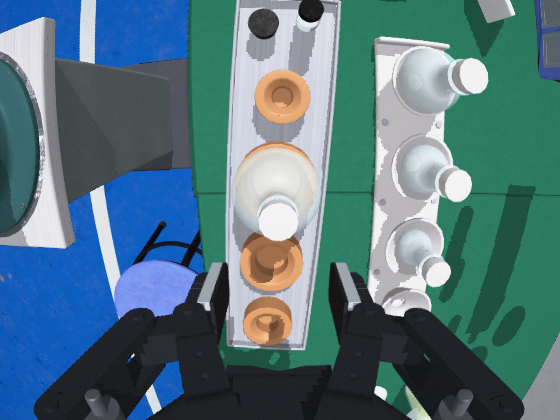

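Flask l stands in its ring, stopper at (277,221). Remaining heads are at (470,77), (454,184) and (436,271).

```bash
python3 - <<'E'
from h import *
w=cv2.imread("pics/w7.png")
for n,p,z in(("l",(277,221),141.6),("m",(470,77),130),("s",(454,184),114),("xs",(436,271),102)):
    c,s=white(w,p,20);print(n,c.round(1),s,wplane(c,z))
E
python3 inch.py '{"sx":[-10,-15,-15,-15,-10],"sy":[20,35,35,35,20],"sz":[0,0,0,0,0],"spin":[0,0,0,0,0],"finger_gap":[50,50,50,50,50]}' && python3 inch.py '{"sx":[0,0,0,0],"sy":[7,0,0,0],"sz":[15,15,15,0],"spin":[0,0,0,0],"finger_gap":[50,50,50,50]}'; python3 d.py 598.5 -137 104
```

```text
l [277.5 221.5] [ 257  203   41   38 1166] [446.1 -65.3 141.6]
m [473.4  75.3] [460  58  28  36 770] [592.   43.3 130. ]
s [457.9 185.5] [445 170  27  32 657] [594.9 -45.9 114. ]
xs [434.1 271.6] [416 251  35  37 681] [ 592.8 -132.1  102. ]
time_s: 9.0
tool_pos: [591.5, -138.1, 217.1]
ee_rot: [-2.229, -2.212, 0.0]
contact_force: [-0.3, 1.7, 0.1]
gripper_width: 50.2
gripper_force: 0.0
time_s: 9.4
tool_pos: [594.9, -136.6, 170.6]
ee_rot: [-2.226, -2.212, 0.004]
contact_force: [-0.2, 0.2, 0.5]
gripper_width: 50.1
gripper_force: 0.0
t 9.4 pos [ 594.9 -136.6  170.6] delta tool [-0.5  3.9 66.6] turn to y=+x: -0.006 tilt [-0.004  0.001] w 50.1 g 0.0 F [-0.2  0.2  0.5]
```

```bash
python3 - <<'E'
from h import *
w=ctrl.capture("wrist");cv2.imwrite("pics/w8.png",w)
h=cv2.cvtColor(w,cv2.COLOR_BGR2HSV);k=cv2.inRange(h,(0,0,215),(180,25,255))
n,l,s,c=cv2.connectedComponentsWithStats(k)
for i in range(1,n):
    if 200<s[i,4]<4000: print(s[i],c[i].round(1),wplane(c[i],102))
E
```

```text
[ 46   0  10  49 354] [50.4 23.7] [433.6  21.8 102. ]
[  76    0   48  139 2308] [93.6 93. ] [473.1 -36.7 102. ]
[ 253   65   60   54 2370] [281.7  90.5] [598.6 -44.7 102. ]
[233  69  26  68 516] [240.9 104.9] [574.  -53.1 102. ]
[  18  127   31   44 1041] [ 33.  148.4] [410.7 -69.6 102. ]
[ 53 166  22  82 615] [ 63.5 205.4] [ 434.1 -115.2  102. ]
[ 93 235  35  83 794] [107.  270.2] [ 463.2 -168.1  102. ]
```

View pics/w8.png

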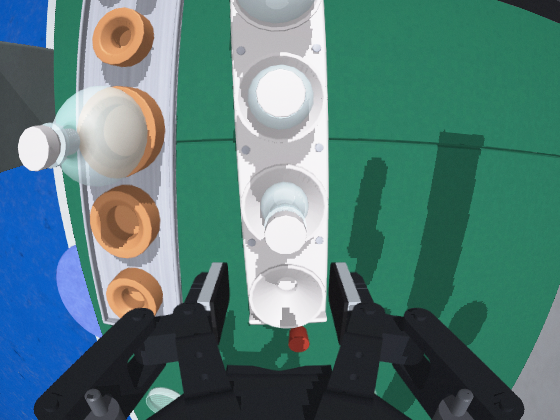

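Flask xs's head is at about (286,233), slightly right of the finger mid-line. One picture view is left, so I'll measure numerically from here.

```bash
cat > head.py <<'E'
import sys
from h import *
w=ctrl.capture("wrist");x,y,z=map(float,sys.argv[1:4])
c,s=white(w,(x,y),24);print("head px",c.round(1),s,"->",wplane(c,z))
E
python3 head.py 286 233 102; python3 inch.py '{"sx":[0,0,0],"sy":[3,0,0],"sz":[15,15,0],"spin":[0,0,0],"finger_gap":[50,50,50]}'; python3 head.py 283 252 102; python3 d.py 598.5 -137 104
```

```text
head px [285.9 231.8] [ 262  209   49   44 1467] -> [ 601.8 -135.6  102. ]
time_s: 9.8
tool_pos: [598.7, -137.0, 140.9]
ee_rot: [-2.227, -2.212, 0.003]
contact_force: [-0.2, 0.0, 0.3]
gripper_width: 50.3
gripper_force: 0.0
head px [282.4 252.9] [ 259  229   49   48 1674] -> [ 602.  -136.3  102. ]
t 9.85 pos [ 599.2 -137.   142.1] delta tool [ 0.  -0.7 38.1] turn to y=+x: -0.007 tilt [-0.002  0.001] w 49.5 g 0.0 F [0.5 0.7 0.2]
```

```bash
python3 inch.py '{"sx":[0,0,0,0],"sy":[3,0,0,0],"sz":[15,15,7,0],"spin":[0,0,0,0],"finger_gap":[50,50,50,50]}' ; python3 inch.py '{"sx":[0,0,0,0,0],"sy":[0,0,0,0,0],"sz":[0,0,0,0,0],"spin":[0,0,0,0,0],"finger_gap":[20,20,20,20,20]}'; python3 inch.py '{"sx":[0,0,0,0,0],"sy":[0,0,0,0,0],"sz":[-5,-10,-15,-20,0],"spin":[0,0,0,0,0],"finger_gap":[20,20,20,20,20]}'; python3 d.py 451.5 18.8 106
```

```text
time_s: 10.25
tool_pos: [602.2, -137.0, 104.8]
ee_rot: [-2.228, -2.212, 0.002]
contact_force: [-0.2, -0.5, 0.4]
gripper_width: 49.9
gripper_force: 0.0
time_s: 10.75
tool_pos: [603.1, -137.2, 106.8]
ee_rot: [2.229, 2.213, 0.0]
contact_force: [-3.5, 0.1, 6.4]
gripper_width: 24.7
gripper_force: 59.1
time_s: 11.25
tool_pos: [604.4, -137.3, 160.0]
ee_rot: [2.226, 2.211, 0.004]
contact_force: [0.7, -0.8, -0.3]
gripper_width: 24.6
gripper_force: 58.9
t 11.25 pos [ 604.4 -137.3  160. ] delta tool [ 155.1 -154.2   53.2] turn to y=+x: -0.007 tilt [ 0.005 -0.001] w 24.6 g 58.9 F [ 0.7 -0.8 -0.3]
```

```bash
python3 inch.py '{"sx":[10,25,30,30,30],"sy":[-15,-25,-30,-30,-30],"sz":[-5,-5,0,0,0],"spin":[0,0,0,0,0],"finger_gap":[20,20,20,20,20]}' && python3 inch.py '{"sx":[20,11,0,0,0],"sy":[-17,-7,0,0,0],"sz":[0,5,15,15,0],"spin":[0,0,0,0,0],"finger_gap":[20,20,20,20,20]}'; python3 d.py 452.5 19.2 107
```

```text
time_s: 11.75
tool_pos: [472.6, -10.3, 166.7]
ee_rot: [2.229, 2.213, 0.0]
contact_force: [0.9, 1.2, -0.2]
gripper_width: 25.1
gripper_force: 58.9
time_s: 12.25
tool_pos: [449.7, 19.6, 130.1]
ee_rot: [-2.228, -2.212, 0.002]
contact_force: [0.3, 0.5, 0.4]
gripper_width: 24.9
gripper_force: 59.0
t 12.25 pos [449.7  19.6 130.1] delta tool [-0.4  2.9 23.1] turn to y=+x: -0.007 tilt [-0.002  0.   ] w 24.9 g 59.0 F [0.3 0.5 0.4]
```

```bash
python3 inch.py '{"sx":[0,0,0,0],"sy":[3,0,0,0],"sz":[10,8,2,0],"spin":[0,0,0,0],"finger_gap":[20,20,20,20]}'|grep -E "pos|cont"; python3 inch.py '{"sx":[0,0],"sy":[0,0],"sz":[1,0],"spin":[0,0],"finger_gap":[20,20]}' | grep -E 'pos|contact'; python3 inch.py '{"sx":[0,0],"sy":[0,0],"sz":[1,0],"spin":[0,0],"finger_gap":[20,20]}'| grep -E 'pos|contact'; python3 inch.py '{"sx":[0,0],"sy":[0,0],"sz":[1,0],"spin":[0,0],"finger_gap":[20,20]}'| grep -E 'pos|contact'
```

```text
tool_pos: [452.9, 19.9, 111.0]
contact_force: [-0.8, 0.6, 0.1]
tool_pos: [453.1, 19.8, 110.5]
contact_force: [-0.1, -0.2, -0.4]
tool_pos: [453.3, 19.9, 109.4]
contact_force: [-0.7, 0.9, 1.2]
tool_pos: [453.7, 20.0, 108.7]
contact_force: [1.6, -0.1, 4.5]
```

```bash
python3 inch.py '{"sx":[0,0],"sy":[0,0],"sz":[1,0],"spin":[0,0],"finger_gap":[20,20]}' | grep -E 'pos|contact'; python3 inch.py '{"sx":[0,0],"sy":[0,0],"sz":[0,0],"spin":[0,0],"finger_gap":[20,20]}'| grep -E 'pos|contact'; python3 - <<'E'
from h import *
t=ctrl.capture("top");s=ctrl.capture("scene");cv2.imwrite("pics/t9.png",t);cv2.imwrite("pics/s9.png",s)
for u,r in orange(t): print(np.round(u,1),round(r,1),plane("top",u,28).round(1))
E
```

```text
tool_pos: [454.2, 20.1, 108.0]
contact_force: [2.5, 0.5, 8.1]
tool_pos: [454.2, 20.1, 108.0]
contact_force: [2.3, 0.2, 8.0]
[324.3 253.5] 14.4 [ 438.4 -159.6   28. ]
[363.  255.9] 13.0 [ 431.9 -248.3   28. ]
```

Softer contact with a +x force: the bulb is sliding on the seat, whose centre lies further in +x. Lift slightly, shift and lower again.

```bash
python3 inch.py '{"sx":[0,0,0],"sy":[0,2,0],"sz":[-3,0,0],"spin":[0,0,0],"finger_gap":[20,20,20]}' | grep -E 'pos|contact'; python3 inch.py '{"sx":[0,0],"sy":[0,0],"sz":[2,0],"spin":[0,0],"finger_gap":[20,20]}'| grep -E 'pos|contact';python3 inch.py '{"sx":[0,0],"sy":[0,0],"sz":[1,0],"spin":[0,0],"finger_gap":[20,20]}'| grep -E 'pos|contact';python3 inch.py '{"sx":[0,0],"sy":[0,0],"sz":[1,0],"spin":[0,0],"finger_gap":[20,20]}'| grep -E 'pos|contact'
```

```text
tool_pos: [455.1, 19.8, 110.3]
contact_force: [0.1, -0.3, -1.3]
tool_pos: [454.9, 19.9, 108.0]
contact_force: [-0.3, 0.4, -0.0]
tool_pos: [455.3, 20.1, 107.7]
contact_force: [-1.8, 1.0, 12.2]
tool_pos: [455.8, 20.2, 107.4]
contact_force: [-6.5, 1.5, 30.8]
```

Now stiff contact, seated. Release and go for flask s.

```bash
python3 inch.py '{"sx":[0,0],"sy":[0,0],"sz":[-1.5,0],"spin":[0,0],"finger_gap":[20,20]}' | grep -E 'pos|contact'; python3 inch.py '{"sx":[0,0,0,0,0],"sy":[0,0,0,0,0],"sz":[0,0,0,0,-10],"spin":[0,0,0,0,0],"finger_gap":[30,45,50,50,50]}'  | grep -E 'pos|contact|width'; python3 inch.py '{"sx":[0,0,0,0],"sy":[0,0,0,0],"sz":[-20,-25,-20,0],"spin":[0,0,0,0],"finger_gap":[50,50,50,50]}' | grep -E 'pos|contact'; python3 - <<'E'
from h import *
w=ctrl.capture("wrist");cv2.imwrite("pics/w10.png",w)
h=cv2.cvtColor(w,cv2.COLOR_BGR2HSV);k=cv2.inRange(h,(0,0,205),(180,25,255))
n,l,s,c=cv2.connectedComponentsWithStats(k)
for i in range(1,n):
    if 200<s[i,4]<4000: print(s[i],c[i].round(1),[wplane(c[i],z)[:2] for z in (104,114,130)])
E
python3 d.py 598 -47.5 170
```

```text
tool_pos: [455.1, 19.9, 107.9]
contact_force: [-0.5, 1.3, 3.7]
tool_pos: [454.4, 19.9, 117.3]
contact_force: [-0.3, -0.2, 0.7]
gripper_width: 50.0
tool_pos: [456.2, 20.0, 185.6]
contact_force: [-0.0, -0.2, -0.9]
[  73    0   16  112 1602] [80.2 55.2] [array([316.4, 150.3]), array([323.1, 148. ]), array([333.9, 144.3])]
[509  33  23  61 326] [520.4  62.5] [array([642.6, 151.1]), array([633.7, 148.8]), array([619.4, 145. ])]
[ 218   73  121  293 1215] [279.4 171. ] [array([457.3,  60. ]), array([457.3,  62. ]), array([457.2,  65.2])]
[377 122  80   9 494] [415.8 126. ] [array([549.5,  92.3]), array([545.1,  92.7]), array([537.9,  93.5])]
[256 179  40  24 418] [276.3 187.6] [array([455.2,  48.8]), array([455.2,  51.4]), array([455.3,  55.4])]
[464 187  31  38 905] [478.8 205.5] [array([611.4,  35.9]), array([604. ,  39.1]), array([592.1,  44.1])]
[369 225  14  43 247] [374.  245.9] [array([525.7,   5.3]), array([522.4,   9.9]), array([517.1,  17.3])]
[ 93 232  29  91 999] [107.  274.6] [array([316. , -21.1]), array([322.8, -15.2]), array([333.5,  -5.8])]
[396 279  51  30 413] [419.2 297.3] [array([571.5, -43. ]), array([566. , -36.1]), array([557.2, -24.9])]
[434 288  29  30 570] [448.1 303.4] [array([602.2, -52.5]), array([595.2, -45.1]), array([584. , -33.2])]
[247 323  39  23 252] [267.4 333.2] [array([446.7, -72.7]), array([447.2, -64.4]), array([447.9, -51. ])]
[248 343  31  13 291] [263.1 349.9] [array([442.6, -91.8]), array([443.3, -82.5]), array([444.3, -67.7])]
[375 367  35  35 761] [390.  385.7] [array([ 565.9, -150.9]), array([ 560.7, -138.8]), array([ 552.3, -119.4])]
t 15.8 pos [455.6  19.8 184.2] delta tool [-66.2 142.8  14.6] turn to y=+x: -0.007 tilt [ 0.002 -0.   ] w 49.5 g 0.0 F [ 0.4 -1.2 -0.9]
```

```bash
python3 inch.py '{"sx":[-10,-15,-20,-15,-6],"sy":[20,35,40,35,14],"sz":[0,0,0,0,10],"spin":[0,0,0,0,0],"finger_gap":[50,50,50,50,50]}' >/dev/null; python3 inch.py '{"sx":[0,0,0],"sy":[0,0,0],"sz":[15,8,0],"spin":[0,0,0],"finger_gap":[50,50,50]}'>/dev/null; python3 d.py 600 -47 116;  python3 head.py 281 252 113
```

```text
t 16.6 pos [597.1 -46.6 148.2] delta tool [-0.4  3.  32.2] turn to y=+x: -0.006 tilt [-0.003  0.   ] w 49.9 g 0.0 F [-0.3 -0.2  0.4]
head px [279.6 255.8] [ 257  236   48   41 1421] -> [598.8 -45.9 113. ]
```

```bash
python3 inch.py '{"sx":[0,0,0,0],"sy":[2,0,0,0],"sz":[15,10,6,0],"spin":[0,0,0,0],"finger_gap":[50,50,50,50]}' |grep -E "pos|cont"; python3 inch.py '{"sx":[0,0,0,0,0],"sy":[0,0,0,0,0],"sz":[0,0,0,0,0],"spin":[0,0,0,0,0],"finger_gap":[20,20,20,20,20]}'|grep -E "pos|cont|wid"; python3 inch.py '{"sx":[0,0,0,0,0],"sy":[0,0,0,0,0],"sz":[-5,-10,-15,-20,0],"spin":[0,0,0,0,0],"finger_gap":[20,20,20,20,20]}'; python3 d.py 433 -250 115
```

```text
tool_pos: [600.0, -47.1, 117.8]
contact_force: [-0.5, -0.5, -0.4]
tool_pos: [600.7, -47.1, 119.2]
contact_force: [-2.4, -0.2, 6.0]
gripper_width: 25.2
time_s: 18.05
tool_pos: [602.0, -47.1, 172.4]
ee_rot: [2.227, 2.211, 0.005]
contact_force: [0.5, -0.3, 0.1]
gripper_width: 24.8
gripper_force: 59.0
t 18.05 pos [602.  -47.1 172.4] delta tool [-204.1 -167.8   56.7] turn to y=+x: -0.007 tilt [ 0.004 -0.   ] w 24.8 g 59.0 F [ 0.5 -0.3  0.1]
```

```bash
python3 inch.py '{"sx":[-15,-30,-40,-40,-40],"sy":[-15,-25,-33,-33,-33],"sz":[-5,0,0,0,0],"spin":[0,0,0,0,0],"finger_gap":[20,20,20,20,20]}' |grep -E "pos|cont"; python3 inch.py '{"sx":[-25,-13,0,0,0],"sy":[-18,-9,0,0,0],"sz":[0,5,15,15,0],"spin":[0,0,0,0,0],"finger_gap":[20,20,20,20,20]}' |grep -E "pos|cont|wid"; python3 d.py 434 -250 119
```

```text
tool_pos: [462.6, -208.2, 174.3]
contact_force: [1.0, -2.3, 0.1]
tool_pos: [435.9, -244.5, 137.8]
contact_force: [0.3, -0.2, -0.1]
gripper_width: 25.3
t 19.05 pos [ 435.9 -244.5  137.8] delta tool [-5.6 -1.9 18.8] turn to y=+x: -0.007 tilt [-0.002  0.001] w 25.3 g 59.1 F [ 0.3 -0.2 -0.1]
```

```bash
python3 inch.py '{"sx":[-5,0,0,0],"sy":[-2,0,0,0],"sz":[8,8,2,0],"spin":[0,0,0,0],"finger_gap":[20,20,20,20]}'|grep -E "pos|cont"; python3 inch.py '{"sx":[0,0],"sy":[0,0],"sz":[1,0],"spin":[0,0],"finger_gap":[20,20]}' | grep -E 'pos|contact'; python3 inch.py '{"sx":[0,0],"sy":[0,0],"sz":[1,0],"spin":[0,0],"finger_gap":[20,20]}'| grep -E 'pos|contact'; python3 inch.py '{"sx":[0,0],"sy":[0,0],"sz":[1,0],"spin":[0,0],"finger_gap":[20,20]}'| grep -E 'pos|contact'
```

```text
tool_pos: [434.6, -249.6, 120.6]
contact_force: [0.2, -0.0, -0.9]
tool_pos: [434.8, -249.7, 119.9]
contact_force: [0.2, -0.3, -0.7]
tool_pos: [434.7, -249.7, 118.8]
contact_force: [-0.3, 0.9, -0.6]
tool_pos: [434.8, -249.7, 117.8]
contact_force: [0.2, -0.1, -0.2]
```

```bash
python3 inch.py '{"sx":[0,0],"sy":[0,0],"sz":[1,0],"spin":[0,0],"finger_gap":[20,20]}' | grep -E 'pos|contact'; python3 inch.py '{"sx":[0,0],"sy":[0,0],"sz":[1,0],"spin":[0,0],"finger_gap":[20,20]}'| grep -E 'pos|contact'; python3 inch.py '{"sx":[0,0],"sy":[0,0],"sz":[1,0],"spin":[0,0],"finger_gap":[20,20]}'| grep -E 'pos|contact'
```

```text
tool_pos: [435.1, -249.7, 117.0]
contact_force: [1.4, 0.5, 3.4]
tool_pos: [435.5, -249.7, 116.5]
contact_force: [0.6, 2.2, 14.6]
tool_pos: [435.9, -249.9, 116.2]
contact_force: [-2.1, 5.1, 28.0]
```

Seated. Release and go to flask m.

```bash
python3 inch.py '{"sx":[0,0,0,0,0],"sy":[0,0,0,0,0],"sz":[-1.5,0,0,0,0],"spin":[0,0,0,0,0],"finger_gap":[20,20,30,45,50]}' | grep -E 'pos|contact'; python3 inch.py '{"sx":[0,0,0,0,0],"sy":[0,0,0,0,0],"sz":[0,-10,-20,-25,-20],"spin":[0,0,0,0,0],"finger_gap":[50,50,50,50,50]}'  | grep -E 'pos|contact|width'; python3 inch.py '{"sx":[15,40,40,40,40],"sy":[10,20,20,22,22],"sz":[0,0,0,0,0],"spin":[0,0,0,0,0],"finger_gap":[50,50,50,50,50]}' | grep -E 'pos|contact'; python3 inch.py '{"sx":[40,40,28,10,0],"sy":[22,22,15,5,0],"sz":[0,0,0,0,0],"spin":[0,0,0,0,0],"finger_gap":[50,50,50,50,50]}' | grep -E 'pos|contact';python3 d.py 594.5 43.5 132
```

```text
tool_pos: [434.4, -249.7, 116.0]
contact_force: [0.7, 0.2, 0.8]
tool_pos: [434.8, -249.7, 193.1]
contact_force: [0.2, 0.1, -0.7]
gripper_width: 50.1
tool_pos: [530.5, -73.8, 192.2]
contact_force: [0.4, -0.3, 0.8]
tool_pos: [594.9, 43.7, 191.6]
contact_force: [-1.3, -0.6, -0.1]
t 22.65 pos [594.9  43.7 191.6] delta tool [-0.2 -0.4 59.6] turn to y=+x: -0.005 tilt [0.    0.001] w 50.0 g 0.0 F [-1.3 -0.6 -0.1]
```

```bash
python3 inch.py '{"sx":[0,0,0],"sy":[0,0,0],"sz":[15,13,0],"spin":[0,0,0],"finger_gap":[50,50,50]}' | grep -E 'pos|contact'; python3 head.py 281 252 129; python3 d.py 594.5 43.5 132
```

```text
tool_pos: [593.4, 40.6, 161.0]
contact_force: [-0.2, 0.6, 0.5]
head px [280.8 253.3] [ 257  229   49   48 1665] -> [595.7  44.9 129. ]
t 23.0 pos [593.9  41.  162.1] delta tool [ 2.5  0.6 30.1] turn to y=+x: -0.008 tilt [-0.002 -0.   ] w 50.3 g 0.0 F [-0.9 -0.2 -0. ]
```

```bash
python3 inch.py '{"sx":[3,0,0,0],"sy":[1,0,0,0],"sz":[13,10,6,0],"spin":[0,0,0,0],"finger_gap":[50,50,50,50]}' |grep -E "pos|cont"; python3 inch.py '{"sx":[0,0,0,0,0],"sy":[0,0,0,0,0],"sz":[0,0,0,0,0],"spin":[0,0,0,0,0],"finger_gap":[20,20,20,20,20]}'|grep -E "pos|cont|wid"; python3 inch.py '{"sx":[0,0,0,0,0],"sy":[0,0,0,0,0],"sz":[-5,-10,-15,-25,0],"spin":[0,0,0,0,0],"finger_gap":[20,20,20,20,20]}'; python3 d.py 440.5 -160.5 128
```

```text
tool_pos: [595.2, 45.1, 133.2]
contact_force: [0.0, 0.6, -0.0]
tool_pos: [595.9, 45.3, 134.7]
contact_force: [-2.4, 0.1, 6.9]
gripper_width: 24.6
time_s: 24.4
tool_pos: [597.3, 45.6, 193.4]
ee_rot: [2.227, 2.211, 0.006]
contact_force: [0.4, 0.2, -1.1]
gripper_width: 24.7
gripper_force: 59.2
t 24.4 pos [597.3  45.6 193.4] delta tool [-207.2 -155.7   64.6] turn to y=+x: -0.007 tilt [0.005 0.   ] w 24.7 g 59.2 F [ 0.4  0.2 -1.1]
```

Flask l is near the straight path, so I'll go along the empty rack first, then straight in −x.

```bash
python3 inch.py '{"sx":[-15,-35,-45,-45,-40],"sy":[-5,-5,-5,-5,0],"sz":[0,0,0,0,0],"spin":[0,0,0,0,0],"finger_gap":[20,20,20,20,20]}' |grep -E "pos|cont"; python3 inch.py '{"sx":[-20,-7,0,0,0],"sy":[-5,-20,-35,-35,-30],"sz":[0,0,0,0,0],"spin":[0,0,0,0,0],"finger_gap":[20,20,20,20,20]}' |grep -E "pos|cont|wid"; python3 inch.py '{"sx":[0,0,0,0],"sy":[-10,0,0,0],"sz":[5,15,15,0],"spin":[0,0,0,0],"finger_gap":[20,20,20,20]}' |grep -E "pos|cont|wid"; python3 d.py 440.5 -160.5 131
```

```text
tool_pos: [573.1, -137.8, 189.3]
contact_force: [1.3, -0.5, -1.1]
tool_pos: [446.9, -161.4, 189.0]
contact_force: [0.6, 0.1, -0.9]
gripper_width: 25.0
tool_pos: [438.3, -160.8, 152.9]
contact_force: [-0.7, -0.4, -0.1]
gripper_width: 24.9
t 25.8 pos [ 438.3 -160.8  152.9] delta tool [ 0.3  2.2 21.9] turn to y=+x: -0.007 tilt [-0.002  0.001] w 24.9 g 59.3 F [-0.7 -0.4 -0.1]
```

Expected seating TCP is about 127.

```bash
python3 inch.py '{"sx":[0,0,0,0],"sy":[2,0,0,0],"sz":[10,8,3,0],"spin":[0,0,0,0],"finger_gap":[20,20,20,20]}'|grep -E "pos|cont"; python3 inch.py '{"sx":[0,0],"sy":[0,0],"sz":[1,0],"spin":[0,0],"finger_gap":[20,20]}' | grep -E 'pos|contact'; python3 inch.py '{"sx":[0,0],"sy":[0,0],"sz":[1,0],"spin":[0,0],"finger_gap":[20,20]}'| grep -E 'pos|contact'; python3 inch.py '{"sx":[0,0],"sy":[0,0],"sz":[1,0],"spin":[0,0],"finger_gap":[20,20]}'| grep -E 'pos|contact'
```

```text
tool_pos: [441.2, -160.6, 132.9]
contact_force: [-0.8, 0.2, -0.5]
tool_pos: [441.4, -160.8, 132.5]
contact_force: [0.5, 0.6, -0.8]
tool_pos: [441.3, -160.8, 131.3]
contact_force: [-0.2, -0.0, -0.7]
tool_pos: [441.7, -160.6, 130.8]
contact_force: [-2.8, 2.6, 12.6]
```

Contact came about 3 mm early with lateral force (−x,+y), probably one-sided. Lift, shift that way and retry.

```bash
python3 inch.py '{"sx":[0,2,0],"sy":[0,-2,0],"sz":[-3,0,0],"spin":[0,0,0],"finger_gap":[20,20,20]}'|grep -E "pos|cont"; python3 inch.py '{"sx":[0,0],"sy":[0,0],"sz":[2,0],"spin":[0,0],"finger_gap":[20,20]}' | grep -E 'pos|contact'; python3 inch.py '{"sx":[0,0],"sy":[0,0],"sz":[1,0],"spin":[0,0],"finger_gap":[20,20]}'| grep -E 'pos|contact'; python3 inch.py '{"sx":[0,0],"sy":[0,0],"sz":[1,0],"spin":[0,0],"finger_gap":[20,20]}'| grep -E 'pos|contact'
```

```text
tool_pos: [439.0, -158.6, 133.3]
contact_force: [0.8, 0.7, -1.2]
tool_pos: [439.1, -158.7, 131.0]
contact_force: [-0.5, 0.5, -0.5]
tool_pos: [439.3, -158.7, 130.1]
contact_force: [0.0, 0.4, -0.6]
tool_pos: [439.3, -158.7, 129.2]
contact_force: [-0.8, 0.0, -1.5]
```

Lower now with no contact, so continue.

```bash
python3 inch.py '{"sx":[0,0],"sy":[0,0],"sz":[1,0],"spin":[0,0],"finger_gap":[20,20]}' | grep -E 'pos|contact'; python3 inch.py '{"sx":[0,0],"sy":[0,0],"sz":[1,0],"spin":[0,0],"finger_gap":[20,20]}'| grep -E 'pos|contact'; python3 inch.py '{"sx":[0,0],"sy":[0,0],"sz":[1,0],"spin":[0,0],"finger_gap":[20,20]}'| grep -E 'pos|contact'
```

```text
tool_pos: [439.6, -158.7, 128.4]
contact_force: [-0.0, 1.2, 2.9]
tool_pos: [439.9, -158.6, 127.7]
contact_force: [1.0, 2.5, 8.0]
tool_pos: [440.4, -158.4, 127.4]
contact_force: [-2.5, 4.9, 23.8]
```

Seated at the predicted height. Release, retreat clear and take the final check picture.

```bash
python3 inch.py '{"sx":[0,0,0,0,0],"sy":[0,0,0,0,0],"sz":[-1.5,0,0,0,0],"spin":[0,0,0,0,0],"finger_gap":[20,20,30,45,50]}' | grep -E 'pos|contact'; python3 inch.py '{"sx":[0,0,0,0,0],"sy":[0,0,0,0,0],"sz":[0,-10,-20,-25,-30],"spin":[0,0,0,0,0],"finger_gap":[50,50,50,50,50]}'  | grep -E 'pos|contact|width'; python3 inch.py '{"sx":[-20,-40,-45,-45,-45],"sy":[-10,-10,-10,-10,-10],"sz":[-30,-20,0,0,0],"spin":[0,0,0,0,0],"finger_gap":[50,50,50,50,50]}' | grep -E 'pos|contact'; python3 inch.py '{"sx":[-45,-45,-20,0,0],"sy":[-10,-10,0,0,0],"sz":[0,0,0,0,0],"spin":[0,0,0,0,0],"finger_gap":[50,50,50,50,50]}' | grep -E 'pos|contact|time'; python3 - <<'E'
from h import *
t=ctrl.capture("top");s=ctrl.capture("scene");cv2.imwrite("pics/tE.png",t);cv2.imwrite("pics/sE.png",s)
a=cv2.resize(t[155:285,195:395],(400,260),interpolation=cv2.INTER_CUBIC);b=cv2.resize(s[120:320,170:410],(720,600),interpolation=cv2.INTER_CUBIC)[:,40:]
m=np.zeros((600,800,3),np.uint8);m[:260,:400]=a;m[:,400:]=cv2.resize(s[150:310,180:410],(400,278)).repeat(1,0).shape and 0
m[262:600,:486]=cv2.resize(s[150:310,180:410],(486,338),interpolation=cv2.INTER_CUBIC)
cv2.imwrite("pics/end.png",m)
E
```

```text
tool_pos: [439.1, -158.8, 127.6]
contact_force: [-0.4, 0.9, -0.2]
tool_pos: [439.0, -158.4, 213.9]
contact_force: [-1.1, -1.2, 0.2]
gripper_width: 50.5
tool_pos: [387.2, -355.1, 263.9]
contact_force: [0.2, 0.2, -0.0]
time_s: 30.3
tool_pos: [367.3, -462.9, 263.1]
contact_force: [0.0, -0.2, -0.7]
```

View pics/end.png

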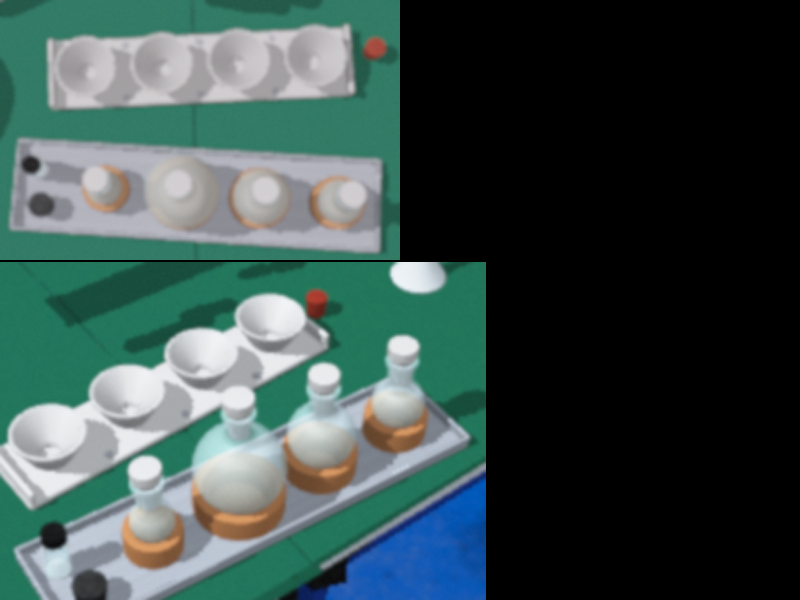

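All four flasks sit in their own rings (xs, l, m, s) and the rack is empty. One numeric check for upright before handing in.

```bash
python3 - <<'E'
from h import *
t=cv2.imread("pics/tE.png");s=cv2.imread("pics/sE.png")
k=230/486
for n,a,b in(("xs",(95,180),(145,468)),("l",(178,183),(238,398)),("m",(265,190),(323,374)),("s",(352,194),(403,345))):
    ca,_=white(t,(a[0]/2+195,a[1]/2+155),9);cb,_=white(s,(b[0]*k+180,(b[1]-262)*k+150),11)
    p,e=tri(ca,cb);print(n,p.round(1),e.round(1))
E
```

```text
xs [456.1  22.2 101. ] 0.6
l [447.9 -66.5 138.7] 2.9
m [ 441.2 -157.4  120.5] 1.0
s [ 436.7 -249.2  109.3] 0.8
```

```bash
python3 -c "
from rig import ctrl
print(ctrl.close_job())"
```

```text
the job is handed in; nothing more can be done
None
```

All four flasks are in the cork rings of their sizes, seated and upright by the final camera check, and the job was handed in at about 30 s.

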